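# Snap the two end latches of a blood sample transport case shut

### The job

The blood sample case in its dock is packed, its lid is down and the wire loops of its two end latches already hang over their hooks. Push each red latch lever down and in with the fingertips, past its dead point, until it snaps flat against its end of the case and stays there. Press, do not ram or squeeze, and leave the loose things around the case where they stand.

Things in the scene. Friction and masses are not known exactly. Their poses are not given: they have to be found in the camera images.
- case: Sample transport case, held fast in a steel dock (240 x 330 mm plate, corner angles 32 mm high): blue body, clear lid with capped tubes below, black handle folded on top. 210 mm along its x, 300 mm along its y, lid top 140 mm high (handle 151). Origin: centre of the underside, z up; at yaw 0 its axes are the world's. Left latch: middle of the +y end face; right latch: middle of the -y end face..
- left_lever (a joint): left latch lever (+y end), rad: 0 locked, hanging flat against the case end; grows as it swings out and up (1.57 level, 1.95 stop). Starts slack at 1.35 to 1.85, staying where left. Pushed shut: loose to 1.25, then the wire loop tightens (up to 0.33 N m near 0.8 rad, about 9 N at the pad); past the dead point at 0.30 it snaps to 0 and stays. Released before that, it springs open.
- right_lever (a joint): right latch lever (-y end), rad: 0 locked, hanging flat against the case end; grows as it swings out and up (1.57 level, 1.95 stop). Starts slack at 1.35 to 1.85, staying where left. Pushed shut: loose to 1.25, then the wire loop tightens (up to 0.33 N m near 0.8 rad, about 9 N at the pad); past the dead point at 0.30 it snaps to 0 and stays. Released before that, it springs open.
- left_pivot (a point): Left lever's hinge centre, at x 0, y +164, z 95 mm in the case's frame (14 mm out from the end face); hinge axis along the case's x. The lever: steel plate 28 mm wide, red grip 32 mm wide from 22 to 54 mm from the pivot, then a tab flared outward to 64 mm. Locked, its tip hangs 31 mm above the table.
- right_pivot (a point): The same for the right lever: x 0, y -164, z 95 mm of the case's frame.
- left_pad (a point): Point to push on the left lever: middle of the red grip's flat outer face (looks up when the lever is level, away from the case when locked), 38 mm along the lever from the pivot and 8.5 mm off the line through it. Moves with the lever. Axes: x out of that face, y along the hinge, z towards the pivot.
- right_pad (a point): The same point on the right lever.
- tube_rack: Loose bystander: white block with 15 gold and purple capped tubes, 71 x 113 mm, 95 mm high, behind the case. Origin: centre of the underside.
- alcohol: Loose bystander: clear bottle, 58 mm wide, 135 mm high, behind the case's right part. Origin: centre of the underside.
- needle_box: Loose bystander: white, green and yellow carton 100 x 62 x 55 mm beside the case's right end, near its far corner. Origin: centre of the underside.
- specimen_cup: Loose bystander: cup with orange lid, 68 mm wide, 70 mm high, beside the case's left end, near its near corner. Origin: centre of the underside.
- label_roll: Loose bystander: white roll of labels standing on its end, 64 mm wide, 28 mm high, beside the case's right end, near its near corner. Origin: centre of the underside.

How it is judged:
At the end, for the whole second after the job is handed in: Both levers locked: within 0.08 rad of hanging flat against the case ends, and at rest (value of joint each of left_lever, right_lever below 0.08 rad and velocity of joint each of left_lever, right_lever below 0.05 rad/s); the robot touches nothing.
It fails at once if the case or its levers are rammed or squeezed (over 60 N) (contact force between any of the fingers, the arm and case above 60 N).
It fails at once if a thing standing around the case is lifted, moved by more than 20 mm or tipped by more than 0.25 rad (distance of any of tube_rack, alcohol, needle_box, specimen_cup, label_roll from where it was at the start of the episode above 0.02 m or angle between any of tube_rack, alcohol, needle_box, specimen_cup, label_roll's own z axis and vertical above 0.25 rad).
It also fails if it takes over 54 s, if anything falls off the work surface, if the arm or the gripper's body presses on something with over 40 N, if the wrist force passes 120 N, or if a joint passes its speed limit or range.

### The arm

A 6-joint arm with a two-finger parallel gripper is mounted at the origin on the work surface. World frame = base frame: x ahead of the robot, y to its left, z up, the work surface at z = 0. Lengths are in m, angles in rad, forces in N, time in s.
With the tool pointing down it reaches from about 0.225 to 0.875 m from the base axis. Payload 3.4 kg.
Tool frame: the origin (TCP) lies midway between the tips of the shut fingers; the grasp point (between the pads) lies 19 mm behind it (manip.grip_point_offset is the distance from the TCP to the grasp point, in m); z points along the fingers, y is the line along which they close (so a half turn about z gives the same grasp; the last joint's range is limited). The gripper opens to 85 mm and grips with 20 to 120 N. Pads are 22 mm wide; open, the fingers measure 114 mm over their backs; the gripper's body (76 mm by 85 mm) begins 54 mm behind the grasp point. The pads swing forward as they close: fully open they stand 13 mm farther back than shut.
Start: joints at [-1.351, 0.276, 1.505, -0, 1.361, -0.121], TCP at [0.192, -0.542, 0.231] pointing down, gripper open.
Joint ranges: [-2.89, 2.89], [-0.75, 2.08], [0.22, 2.7], [-1.18, 4.32], [0.11, 2.71], [-2.7, 2.7]. Speed limits (rad/s): [2.57, 2.57, 3.14, 3.14, 3.14, 3.14].

### API

Orientations are given as a unit quaternion [w, x, y, z].
In Python, from rig import manip gives the robot as it stands.
- The arm moves only by the shell command python3 -m handwheel 'ROWS' [FORCE]. ROWS is JSON, a list of rows, each an object with "translation": the shift along the tool's x, y, z in m, a list of three; "angular": the turn, a rotation vector about the tool's x, y, z in degrees, a list of three; "hand": the closure, from 0 (fully open) to 1 (shut). A call has 1 to 10 rows; each row shifts and turns the commanded pose from where the row before left it, along the tool's axes as they then stand; what a row does not reach is not made up. A row lasts 1/12 s, in which the tool goes at most 41.7 mm and 7.16 degrees, less where a joint would pass 70% of its speed; a pose out of reach is approached as far as the arm can. A call with a gripper value outside its range is refused whole. The fingers move at their own pace and stop on an object; FORCE is the grip in N (left out, the last holds). Time passes only in rows, so rows that do not move let the fingers close. It gives the time, the measured TCP pose, the force, the opening and the grip force at its end, in the units of the state.
- manip.get_state(): the state, without advancing time (a new reading comes with each control period).
- manip.get_image(name): name is "scene" or "top" or "wrist"; returns the picture (400x640x3 uint8, red, green, blue); there is no depth.
- manip.camera_info(name): a dict with "camera_matrix" (3x3 intrinsics, pixels), "eye" and "orientation" of the camera in the world; the wrist camera has in their place "tool_from_camera" (4x4, takes a point from camera to tool coordinates, whose origin is the TCP and whose axes are the flange's). Camera axes: x right, y down, z forward; pixel columns grow to the right and rows downward; lengths in m; the calibration is good to about 2 mm. A picture is of the moment at which its call begins: read the wrist's pose just before it. camera_info takes no time and is no camera call.
- manip.sign_off(): hands the job in; it is judged then, once.
The state is a dict: "clock": time; "qpos": joint angles; "qd": joint speeds; "effort": joint torques, N m; "position": TCP position; "ee_rot": TCP orientation; "contact_force": force on the tool from outside, world axes, zero at the start; "moment": the same for the moment, N m; "width": finger opening in m; "gripper_force": force on a finger pad.
Only numpy, scipy, OpenCV 4.12 (cv2) and the standard library are available. Lean on these libraries where they do the work, as an engineer would, in place of code of your own. Each camera call takes 0.05 s, during which the arm holds its last target. There are 200 camera calls.

## Working session

There is one attempt and no reset: what is moved stays moved. The work goes in short steps, Python scripts to look and compute and a shell command to move; the robot and the scene stay as the last step left them, time stands still between calls to the robot, and variables do not carry over. Pictures are saved under pics/ and viewed, at most 10 in all, crops included, and the job is handed in when it is done.

```bash
mkdir -p pics; python3 - <<'E'
from rig import manip
import cv2
s=manip.get_state();print(s)
for n in("scene","top"):
    im=manip.get_image(n);cv2.imwrite(f"pics/{n}0.png",im[:,:,::-1]);print(n,manip.camera_info(n))
print(manip.camera_info("wrist"))
E
```

```text
{'clock': 0.0, 'qpos': array([-1.35100438e+00,  2.76615940e-01,  1.50616784e+00,  1.22120871e-05,
        1.36072642e+00, -1.21012597e-01]), 'qd': array([-2.61019307e-04,  7.10626274e-04, -4.16012869e-04,  2.11493775e-04,
        1.83336208e-03, -1.38202356e-05]), 'effort': array([-8.88516497e-04, -4.16780126e+01, -2.45808023e+01, -2.24753830e-04,
        1.09856244e-02, -1.82790836e-05]), 'position': array([ 0.19206182, -0.54138813,  0.23041397]), 'ee_rot': array([-9.57897439e-04,  9.85516394e-01,  1.69577470e-01, -4.13708730e-05]), 'contact_force': array([-0.27706181,  0.06014496,  0.04239979]), 'moment': array([-0.00101464, -0.01968294, -0.01079615]), 'gripper_force': 0.0, 'width': 0.08543364644580877}
scene {'camera_matrix': array([[429.43683179,   0.        , 320.47022537],
       [  0.        , 429.43683179, 197.48034653],
       [  0.        ,   0.        ,   1.        ]]), 'eye': array([ 0.79803428, -0.36168583,  0.8057777 ]), 'orientation': array([-0.25065086,  0.92755831,  0.26647577, -0.07616033])}
top {'camera_matrix': array([[444.98548116,   0.        , 315.81628265],
       [  0.        , 444.98548116, 208.86403941],
       [  0.        ,   0.        ,   1.        ]]), 'eye': array([ 0.45614897, -0.00864336,  0.99697086]), 'orientation': array([-0.04938931,  0.7150588 , -0.69565234,  0.04816046])}
{'camera_matrix': array([[311.09085468,   0.        , 316.74000998],
       [  0.        , 311.09085468, 193.82770059],
       [  0.        ,   0.        ,   1.        ]]), 'tool_from_camera': array([[-1.79284732e-04, -9.47909815e-01, -3.18538774e-01,
         8.16974094e-02],
       [ 9.99999379e-01,  1.80447314e-04, -1.09981085e-03,
        -1.79953595e-03],
       [ 1.10000097e-03, -3.18538773e-01,  9.47909194e-01,
        -1.42965790e-01],
       [ 0.00000000e+00,  0.00000000e+00,  0.00000000e+00,
         1.00000000e+00]])}
```

View pics/top0.png

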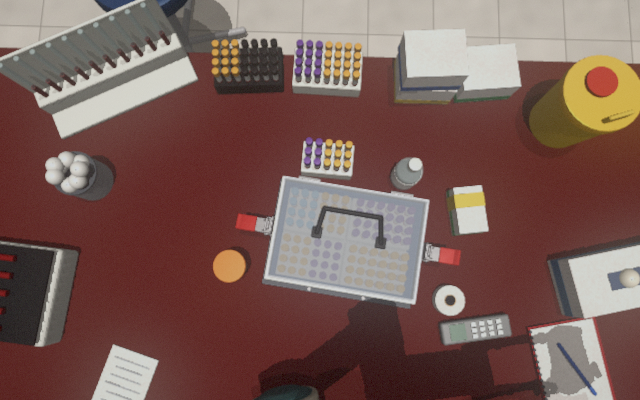

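View pics/scene0.png

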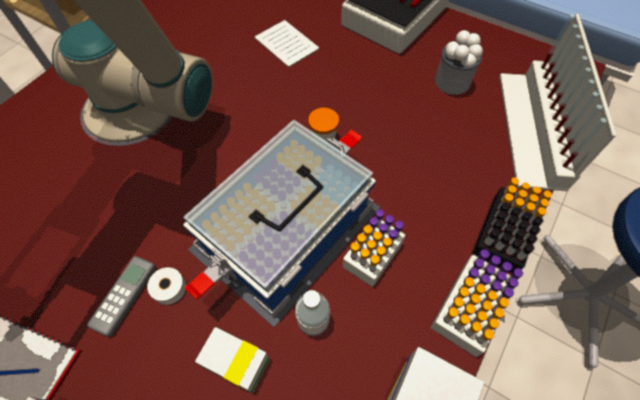

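The top view shows the case rotated slightly, with lid corners near (285,178), (429,199), (413,305) and (264,285). The red grips are at (250,223) on the left and (443,256) on the right. The scene view shows the same grips at (350,140) and (201,285).

```bash
cat > h.py <<'E'
from rig import manip
import cv2, numpy as np
from scipy.spatial.transform import Rotation as R
def q(o): return R.from_quat(np.roll(o,-1))
def ray(n,uv):
    c=manip.camera_info(n);d=np.linalg.inv(c["camera_matrix"])@[uv[0],uv[1],1]
    return c["eye"],q(c["orientation"]).apply(d)
def plane(n,uv,z):
    e,d=ray(n,uv);return e+d*(z-e[2])/d[2]
def tri(a,b):
    (e1,d1),(e2,d2)=ray(*a),ray(*b)
    t=np.linalg.lstsq(np.c_[d1,-d2],e2-e1,rcond=None)[0]
    p1,p2=e1+t[0]*d1,e2+t[1]*d2
    return (p1+p2)/2,np.linalg.norm(p1-p2)
def reds(im):
    h=cv2.cvtColor(im,cv2.COLOR_RGB2HSV)
    m=((h[...,0]<6)|(h[...,0]>174))&(h[...,1]>180)&(h[...,2]>150)
    n,l,s,c=cv2.connectedComponentsWithStats(m.astype(np.uint8))
    return [(s[i],c[i],cv2.minAreaRect(np.argwhere(l==i)[:,::-1].astype(np.float32))) for i in range(1,n) if s[i][4]>40]
E
python3 - <<'E'
from h import *
for n in("top","scene"):
    im=cv2.imread(f"pics/{n}0.png")[:,:,::-1]
    for r in reds(im): print(n,r)
cs=[plane("top",p,.14) for p in [(285,178),(429,199),(413,305),(264,285)]]
for c in cs: print(c)
c=np.mean(cs,0);v=cs[0]-cs[1]+cs[3]-cs[2];print("centre",c,"yaw",np.degrees(np.arctan2(-v[0],v[1])),[np.linalg.norm(cs[i]-cs[i-1]) for i in range(4)])
E
```

```text
scene (array([340, 130,  22,  18, 228], dtype=int32), array([350.98684211, 138.13596491]), ((350.7500305175781, 138.25001525878906), (14.142135620117188, 17.677669525146484), 45.0))
scene (array([185, 272,  29,  26, 406], dtype=int32), array([198.73399015, 285.07881773]), ((198.50003051757812, 285.0000305175781), (17.677669525146484, 23.334524154663086), 45.0))
[0.6346811  0.05665361 0.14      ]
[ 0.60068487 -0.22564514  0.14      ]
[ 0.39708762 -0.19393161  0.14      ]
[0.42655691 0.08885029 0.14      ]
centre [ 0.51475262 -0.06851821  0.14      ] yaw -6.408167512310938 [np.float64(0.21059987258398064), np.float64(0.28433840248686804), np.float64(0.20605239891840293), np.float64(0.2843132817532195)]
```

```bash
cat > m.py <<'E'
from h import *
def blobs(im,lo=110):
    b=im.astype(int);m=(b[...,0]>lo)&(b[...,1]<70)&(b[...,2]<70)
    n,l,s,c=cv2.connectedComponentsWithStats(m.astype(np.uint8))
    return [(np.round(c[i],1),s[i]) for i in range(1,n) if 100<s[i][4]<900]
E
python3 - <<'E'
from m import *
for n in("top","scene"):
    im=cv2.imread(f"pics/{n}0.png")[:,:,::-1]; print(im[223,246],im[257,450],im[350,200])
    for lo in (130,150):
        for r in blobs(im,lo): print(n,lo,r)
E
```

```text
[186  68  65] [200  86  80] [98 45 41]
top 130 (array([244.7, 221.4]), array([235, 213,  22,  18, 254], dtype=int32))
top 150 (array([244.8, 221.4]), array([235, 214,  22,  17, 232], dtype=int32))
[176 175 157] [107  32  29] [134  93  84]
scene 130 (array([351., 138.]), array([339, 129,  23,  20, 249], dtype=int32))
scene 130 (array([198.7, 285.1]), array([184, 271,  30,  28, 437], dtype=int32))
scene 150 (array([350.9, 138.2]), array([340, 130,  22,  18, 230], dtype=int32))
scene 150 (array([198.8, 285.1]), array([185, 272,  29,  26, 407], dtype=int32))
```

```bash
sed -i 's/m=(b.*/m=(b[...,0]>lo)\&(b[...,0]-b[...,1]>85)\&(b[...,0]-b[...,2]>85)\&(b[...,1]<110)/' m.py
python3 - <<'E'
from m import *
B={n:blobs(cv2.imread(f"pics/{n}0.png")[:,:,::-1],140) for n in("top","scene")}
for n in B: print(n,[(c,s) for c,s in B[n]])
yaw=np.radians(-6.4);C=np.array([.5148,-.0685,0])
Rz=R.from_euler("z",yaw)
T=[c for c,s in B["top"] if 200<c[1]<270 and 230<c[0]<470];S=[c for c,s in B["scene"] if (120<c[1]<300)and 180<c[0]<365]
L=(min(T,key=lambda c:c[0]),max(S,key=lambda c:c[0]));Rr=(max(T,key=lambda c:c[0]),min(S,key=lambda c:c[0]))
P=[]
for nm,(a,b) in (("L",L),("R",Rr)):
    p,e=tri(("top",a),("scene",b));P.append(p);l=Rz.inv().apply(p-C)
    sg=1 if nm=="L" else -1
    print(nm,p,"gap",e,"case",l,"ang",np.arctan2(sg*l[1]-.164,-(l[2]-.095)), "r",np.hypot(sg*l[1]-.164,l[2]-.095))
v=P[0]-P[1];print("yaw",np.degrees(np.arctan2(-v[0],v[1])),"mid",(P[0]+P[1])/2,np.linalg.norm(v[:2]))
E
```

```text
top [(array([602. ,  80.9]), array([587,  67,  31,  29, 703], dtype=int32)), (array([245.7, 221.9]), array([235, 214,  22,  17, 291], dtype=int32)), (array([449.4, 255.9]), array([439, 247,  22,  18, 304], dtype=int32))]
scene [(array([323.6, 117.8]), array([308, 107,  32,  25, 144], dtype=int32)), (array([350.8, 138.2]), array([340, 129,  22,  19, 244], dtype=int32)), (array([198.9, 284.8]), array([185, 271,  29,  28, 428], dtype=int32))]
L [0.55082573 0.13632077 0.10271685] gap 0.0024148429793367874 case [0.01297006 0.20756006 0.10271685] ang 1.7461315199919771 r 0.04423831909638164
R [ 0.49298486 -0.27216543  0.110215  ] gap 0.001526090140343656 case [ 0.00102318 -0.20482788  0.110215  ] ang 1.927515583068374 r 0.04357077276021031
yaw -8.059394828695096 mid [ 0.52190529 -0.06792233  0.10646592] 0.4125609609203793
```

```bash
cat > plan.py <<'E'
from h import *
YAW=np.radians(-8.0);C=np.array([.5215,-.068,0]);Rz=R.from_euler("z",YAW)
def pad(side,th,s=38,n=8.5):
    """contact point in world for lever angle th, side +1 left / -1 right"""
    y=164+s*np.sin(th)+n*np.cos(th);z=95-s*np.cos(th)+n*np.sin(th)
    return Rz.apply([0,side*y/1000,z/1000])+C
def delta(target,phi,side):
    """tool-frame shift (mm) to target and turn (deg) to tilt phi (deg)"""
    s=manip.get_state();r=q(s["ee_rot"])
    g=Rz*R.from_euler("x",180,degrees=True)*R.from_euler("x",side*phi,degrees=True)
    print("clock",round(s["clock"],2),"pos",np.round(s["position"],4),"F",np.round(s["contact_force"],1),"axis in case:",np.round(Rz.inv().apply(r.apply([0,0,1])),2))
    print(" shift mm",np.round(r.inv().apply(target-s["position"])*1e3,1),"turn deg",np.round((r.inv()*g).as_rotvec(degrees=True),1), "shift in goal axes",np.round(g.inv().apply(target-s["position"])*1e3,1))
E
python3 -c "
from plan import *
delta(pad(-1,1.76)+[0,0,.06],0,-1)"
```

```text
clock 0.1 pos [ 0.1921 -0.5415  0.2305] F [-0.1  1.2 -0.4] axis in case: [-0.  0. -1.]
 shift mm [ 376.4 -158.9   60.4] turn deg [-0.1  0.  27.5] shift in goal axes [ 260.3 -315.    60. ]
```

```bash
sed -i 's/"x",side\*phi/"x",-side*phi/' plan.py
python3 -m handwheel '[{"translation":[0,0,0],"angular":[0,0,6.9],"hand":1},{"translation":[0,0,0],"angular":[0,0,6.9],"hand":1},{"translation":[0,0,0],"angular":[0,0,6.9],"hand":1},{"translation":[0,0,0],"angular":[0,0,6.8],"hand":1}]' 30
python3 -m handwheel '[{"translation":[0.026,-0.0315,0],"angular":[0,0,0],"hand":1},{"translation":[0.026,-0.0315,0],"angular":[0,0,0],"hand":1},{"translation":[0.026,-0.0315,0],"angular":[0,0,0],"hand":1},{"translation":[0.026,-0.0315,0],"angular":[0,0,0],"hand":1},{"translation":[0.026,-0.0315,0],"angular":[0,0,0],"hand":1},{"translation":[0.026,-0.0315,0],"angular":[0,0,0],"hand":1},{"translation":[0.026,-0.0315,0],"angular":[0,0,0],"hand":1},{"translation":[0.026,-0.0315,0],"angular":[0,0,0],"hand":1},{"translation":[0.026,-0.0315,0],"angular":[0,0,0],"hand":1},{"translation":[0.026,-0.0315,0],"angular":[0,0,0],"hand":1}]'
python3 -c "
from plan import *
delta(pad(-1,1.76)+[0,0,.06],0,-1)"
```

```text
clock: 0.43
position: [0.1921, -0.5416, 0.2308]
ee_rot: [-0.001, 0.997, -0.073, -0.0]
contact_force: [0.7, -0.1, 0.1]
width: 0.0387
gripper_force: 0.0
clock: 1.27
position: [0.4943, -0.2643, 0.231]
ee_rot: [-0.0, 0.998, -0.07, -0.0]
contact_force: [0.3, -0.3, 0.0]
width: -0.0003
gripper_force: 0.0
clock 1.27 pos [ 0.4943 -0.2643  0.231 ] F [ 0.3 -0.3  0. ] axis in case: [-0.  0. -1.]
 shift mm [-0.4  1.6 60.5] turn deg [-0.  0.  0.] shift in goal axes [-0.4  1.6 60.5]
```

```bash
python3 -c "
from plan import *
cv2.imwrite('pics/w1.png',manip.get_image('wrist')[:,:,::-1])"
```

```text
(no output)
```

View pics/w1.png

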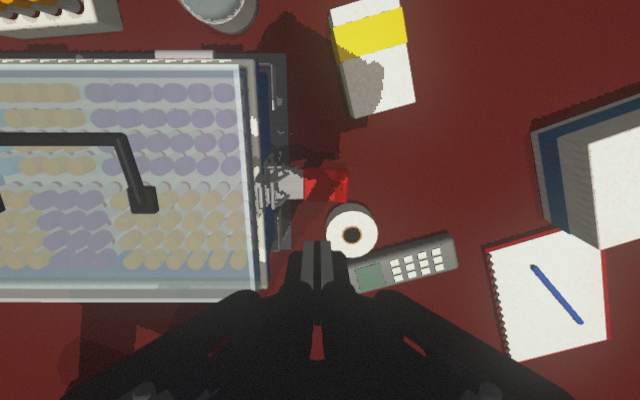

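The wrist view shows the lid edges parallel to the image axes, so the yaw is good. The grip spans about x 303–348 at y 185, and the fingertips are at (317,250). I'll check this against the projected pad.

```bash
python3 -c "
from plan import *
s=manip.get_state();c=manip.camera_info('wrist');T=np.eye(4);T[:3,:3]=q(s['ee_rot']).as_matrix();T[:3,3]=s['position']
M=np.linalg.inv(T@c['tool_from_camera'])
def pr(p):
    a=c['camera_matrix']@(M@np.r_[p,1])[:3];return np.round(a[:2]/a[2],1)
for th in (1.57,1.76,1.9):print(th,[pr(pad(-1,th,k)) for k in (22,38,54,64)])
print(pr(s['position']))
b=cv2.imread('pics/w1.png')[:,:,::-1].astype(int);m=(b[...,0]>140)&(b[...,0]-b[...,1]>85)&(b[...,0]-b[...,2]>85)
y,x=np.where(m[150:215,280:370]);print(x.min()+280,x.max()+280,y.min()+150,y.max()+150)
delta(pad(-1,1.76),0,-1)"
```

```text
1.57 [array([313.5, 189.7]), array([331.1, 189.8]), array([348.6, 189.9]), array([359.6, 190. ])]
1.76 [array([311.2, 191. ]), array([328.8, 192.2]), array([346.7, 193.4]), array([358.1, 194.1])]
1.9 [array([309. , 191.9]), array([326.1, 193.9]), array([343.8, 195.9]), array([355.2, 197.2])]
[319.8 253.8]
304 347 177 202
clock 1.32 pos [ 0.5003 -0.2585  0.2309] F [6.2 2.5 1.3] axis in case: [ 0.01  0.01 -1.  ]
 shift mm [ -6.2   9.  120.4] turn deg [-0.4 -0.3  0.3] shift in goal axes [ -5.5   8.2 120.5]
```

```bash
cat > chk.py <<'E'
from plan import *
import sys
side=int(sys.argv[1])
for i in range(3): manip.get_image('top')
s=manip.get_state();im=manip.get_image('wrist');c=manip.camera_info('wrist');T=np.eye(4);T[:3,:3]=q(s['ee_rot']).as_matrix();T[:3,3]=s['position']
M=np.linalg.inv(T@c['tool_from_camera'])
def pr(p):
    a=c['camera_matrix']@(M@np.r_[p,1])[:3];return np.round(a[:2]/a[2],1)
for th in (1.4,1.57,1.76,1.9):print(th,[pr(pad(side,th,k)) for k in (22,38,54,64)])
b=im.astype(int);m=(b[...,0]>140)&(b[...,0]-b[...,1]>85)&(b[...,0]-b[...,2]>85)
u,v=pr(pad(side,1.6)).astype(int);y,x=np.where(m[v-35:v+35,u-45:u+45]);print(x.min()+u-45,x.max()+u-45,y.min()+v-35,y.max()+v-35)
delta(pad(side,1.76),0,side)
E
python3 chk.py -1
```

```text
1.4 [array([305.6, 181.6]), array([322.7, 180.9]), array([339.5, 180.1]), array([349.9, 179.6])]
1.57 [array([304.2, 182.8]), array([321.9, 182.9]), array([339.5, 182.9]), array([350.6, 183. ])]
1.76 [array([301.8, 184.1]), array([319.4, 185.2]), array([337.4, 186.2]), array([348.8, 186.9])]
1.9 [array([299.5, 185. ]), array([316.5, 186.8]), array([334.3, 188.7]), array([345.7, 189.9])]
303 346 176 201
clock 1.52 pos [ 0.4929 -0.266   0.2308] F [ 0.3 -0.7  0.1] axis in case: [-0. -0. -1.]
 shift mm [  1.   -0.4 120.3] turn deg [0.  0.1 0.1] shift in goal axes [  0.8  -0.4 120.3]
```

```bash
python3 -m handwheel '[{"translation":[-0.001,0,0.03],"angular":[0,0,0],"hand":1},{"translation":[0,0,0.03],"angular":[0,0,0],"hand":1},{"translation":[0,0,0.025],"angular":[0,0,0],"hand":1},{"translation":[0,0,0.015],"angular":[0,0,0],"hand":1},{"translation":[0,0,0],"angular":[0,0,0],"hand":1},{"translation":[0,0,0],"angular":[0,0,0],"hand":1}]'
python3 -c "
from plan import *
for p,t in ((0,1.57),(10,1.4),(50,.7),(50,.3),(50,.1)): print(p,t);delta(pad(-1,t),p,-1)
# const arc rows, 5deg each, tool aligned with face normal
def T(th):
    return pad(-1,th),Rz*R.from_euler('x',180+90-np.degrees(th),degrees=True)
a,b=T(1.2),T(1.2-np.radians(5));print(a[1].inv().apply(b[0]-a[0])*1e3)
g=Rz*R.from_euler('x',180+50,degrees=True)
for t in (.7,.5,.3,.1,0): print(t,np.round(g.inv().apply(pad(-1,t)-pad(-1,.7))*1e3,1))
"
```

```text
clock: 2.02
position: [0.491, -0.267, 0.1308]
ee_rot: [-0.0, 0.997, -0.071, -0.001]
contact_force: [0.6, -0.3, 0.2]
width: -0.0001
gripper_force: 0.0
0 1.57
clock 2.02 pos [ 0.491  -0.267   0.1308] F [ 0.6 -0.3  0.2] axis in case: [-0.  0. -1.]
 shift mm [ 2.6  0.7 27.3] turn deg [-0.   0.1 -0.1] shift in goal axes [ 2.6  0.7 27.3]
10 1.4
clock 2.02 pos [ 0.491  -0.267   0.1308] F [ 0.6 -0.3  0.2] axis in case: [-0.  0. -1.]
 shift mm [ 2.6  1.6 33.9] turn deg [10.   0.1 -0.1] shift in goal axes [ 2.6  7.4 33.1]
50 0.7
clock 2.02 pos [ 0.491  -0.267   0.1308] F [ 0.6 -0.3  0.2] axis in case: [-0.  0. -1.]
 shift mm [ 2.7 -6.3 59.4] turn deg [50.   0.1 -0.1] shift in goal axes [ 2.6 41.4 43. ]
50 0.3
clock 2.02 pos [ 0.491  -0.267   0.1308] F [ 0.6 -0.3  0.2] axis in case: [-0.  0. -1.]
 shift mm [  2.7 -17.9  69.6] turn deg [50.   0.1 -0.1] shift in goal axes [ 2.6 41.8 58.5]
50 0.1
clock 2.02 pos [ 0.491  -0.267   0.1308] F [ 0.6 -0.3  0.2] axis in case: [-0.  0. -1.]
 shift mm [  2.6 -25.   72.8] turn deg [50.   0.1 -0.1] shift in goal axes [ 2.6 39.6 66. ]
[-3.36064080e-14  5.96222341e-01  3.34426329e+00]
0.7 [0. 0. 0.]
0.5 [0.  0.9 7.7]
0.3 [-0.   0.3 15.5]
0.1 [ 0.  -1.8 22.9]
0 [-0.  -3.4 26.5]
```

```bash
python3 -m handwheel '[{"translation":[0,0,0.008],"angular":[0,0,0],"hand":1},{"translation":[0,0,0.007],"angular":[0,0,0],"hand":1},{"translation":[0,0,0.006],"angular":[0,0,0],"hand":1},{"translation":[0,0,0.006],"angular":[0,0,0],"hand":1},{"translation":[0,0.0006,0.0033],"angular":[5,0,0],"hand":1},{"translation":[0,0.0006,0.0033],"angular":[5,0,0],"hand":1},{"translation":[0,0.0006,0.0033],"angular":[5,0,0],"hand":1},{"translation":[0,0,0],"angular":[0,0,0],"hand":1}]'
python3 -c "
from plan import *
delta(pad(-1,1.31),15,-1)
cv2.imwrite('pics/s2.png',cv2.resize(manip.get_image('scene')[200:350,120:320,::-1],None,fx=3,fy=3))"
```

```text
clock: 2.68
position: [0.492, -0.2699, 0.0927]
ee_rot: [-0.131, 0.989, -0.071, 0.009]
contact_force: [-0.5, -1.4, 0.7]
width: 0.0
gripper_force: 0.0
clock 2.68 pos [ 0.492  -0.2699  0.0927] F [-0.5 -1.4  0.7] axis in case: [ 0.    0.26 -0.97]
 shift mm [ 1.1 -1.2 -0.4] turn deg [-0.  -0.  -0.2] shift in goal axes [ 1.1 -1.2 -0.4]
```

View pics/s2.png

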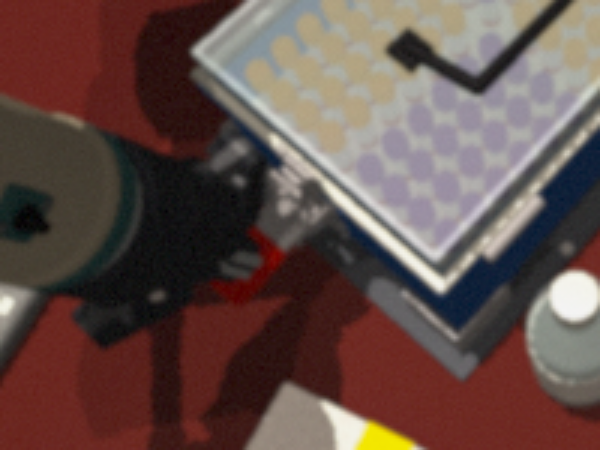

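The crop shows the fingertips on the middle of the red grip at about (240,265), and the needle box well clear. I'll continue the arc.

```bash
python3 -m handwheel '[{"translation":[0,0.0006,0.0033],"angular":[5,0,0],"hand":1},{"translation":[0,0.0006,0.0033],"angular":[5,0,0],"hand":1},{"translation":[0,0.0006,0.0033],"angular":[5,0,0],"hand":1},{"translation":[0,0.0006,0.0033],"angular":[5,0,0],"hand":1},{"translation":[0,0,0],"angular":[0,0,0],"hand":1}]'
python3 -c "
from plan import *
delta(pad(-1,.96),35,-1)"
python3 -m handwheel '[{"translation":[0,0.0006,0.0033],"angular":[5,0,0],"hand":1},{"translation":[0,0.0006,0.0033],"angular":[5,0,0],"hand":1},{"translation":[0,0.0006,0.0033],"angular":[5,0,0],"hand":1},{"translation":[0,0,0],"angular":[0,0,0],"hand":1}]'
python3 -c "
from plan import *
delta(pad(-1,.7),50,-1)"
```

```text
clock: 3.15
position: [0.4925, -0.2648, 0.0802]
ee_rot: [-0.301, 0.951, -0.068, 0.02]
contact_force: [-0.2, -2.8, 4.2]
width: -0.0001
gripper_force: 2.9
clock 3.15 pos [ 0.4925 -0.2648  0.0802] F [-0.2 -2.8  4.2] axis in case: [-0.    0.58 -0.82]
 shift mm [ 1.3  0.9 -0.7] turn deg [-0.2  0.  -0.2] shift in goal axes [ 1.3  0.9 -0.7]
clock: 3.48
position: [0.4931, -0.2597, 0.0708]
ee_rot: [-0.423, 0.904, -0.064, 0.028]
contact_force: [-0.7, -4.6, 3.0]
width: -0.0002
gripper_force: 2.8
clock 3.48 pos [ 0.4931 -0.2597  0.0708] F [-0.7 -4.6  3. ] axis in case: [-0.    0.77 -0.64]
 shift mm [ 1.4  0.3 -1.3] turn deg [-0.1  0.1 -0.2] shift in goal axes [ 1.4  0.3 -1.3]
```

```bash
python3 -m handwheel '[{"translation":[0,0.0003,0.003],"angular":[0,0,0],"hand":1},{"translation":[0,0.0003,0.003],"angular":[0,0,0],"hand":1},{"translation":[0,0,0.003],"angular":[0,0,0],"hand":1},{"translation":[0,0,0.003],"angular":[0,0,0],"hand":1},{"translation":[0,0,0],"angular":[0,0,0],"hand":1}]'
python3 -m handwheel '[{"translation":[0,-0.0003,0.003],"angular":[0,0,0],"hand":1},{"translation":[0,-0.0003,0.003],"angular":[0,0,0],"hand":1},{"translation":[0,0,0.002],"angular":[0,0,0],"hand":1},{"translation":[0,0,0],"angular":[0,0,0],"hand":1}]'
python3 -c "
from plan import *
delta(pad(-1,.1),50,-1)
cv2.imwrite('pics/s3.png',cv2.resize(manip.get_image('scene')[200:350,120:320,::-1],None,fx=3,fy=3))"
```

```text
clock: 3.9
position: [0.4946, -0.2497, 0.0643]
ee_rot: [-0.419, 0.905, -0.062, 0.029]
contact_force: [-0.4, -0.2, 0.1]
width: -0.0003
gripper_force: 0.2
clock: 4.23
position: [0.4954, -0.2427, 0.0597]
ee_rot: [-0.422, 0.904, -0.063, 0.029]
contact_force: [-0.3, -0.9, 0.6]
width: -0.0001
gripper_force: 0.0
clock 4.23 pos [ 0.4954 -0.2427  0.0597] F [-0.3 -0.9  0.6] axis in case: [-0.    0.77 -0.64]
 shift mm [1.5 1.  1.4] turn deg [-0.   0.1  0. ] shift in goal axes [1.5 1.  1.4]
```

View pics/s3.png

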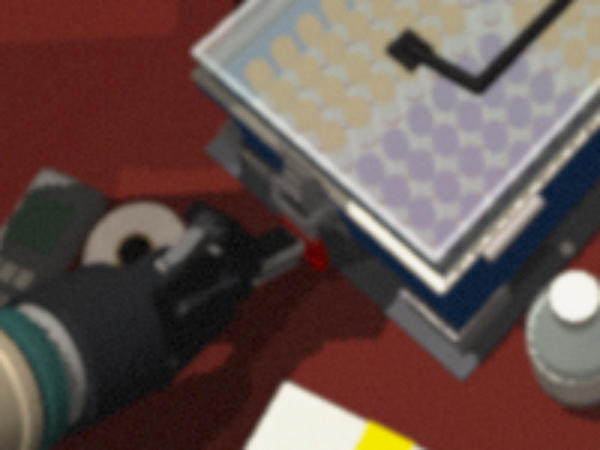

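The lever now hangs against the case end, with the force near zero, so it has snapped. I'll retract.

```bash
python3 -m handwheel '[{"translation":[0,0,-0.015],"angular":[0,0,0],"hand":1},{"translation":[0,0,-0.03],"angular":[0,0,0],"hand":1},{"translation":[0,0,-0.03],"angular":[0,0,0],"hand":1},{"translation":[0,0,-0.03],"angular":[-7,0,0],"hand":1},{"translation":[0,0,-0.03],"angular":[-7,0,0],"hand":1},{"translation":[0,0,-0.02],"angular":[-7,0,0],"hand":1},{"translation":[0,0,-0.01],"angular":[-7,0,0],"hand":1},{"translation":[0,0,-0.01],"angular":[-7,0,0],"hand":1},{"translation":[0,0,-0.01],"angular":[-7,0,0],"hand":1},{"translation":[0,0,-0.01],"angular":[-7,0,0],"hand":1}]'
python3 -m handwheel '[{"translation":[0,0,0],"angular":[0,0,0],"hand":1},{"translation":[0,0,0],"angular":[0,0,0],"hand":1}]'
python3 -c "
from plan import *
delta(pad(1,1.57)+[0,0,.12],0,1)"
```

```text
clock: 5.12
position: [0.4782, -0.3689, 0.2048]
ee_rot: [-0.005, 0.998, -0.07, 0.002]
contact_force: [0.0, 0.3, -0.3]
width: -0.0001
gripper_force: 0.0
clock: 5.28
position: [0.4786, -0.3663, 0.2041]
ee_rot: [-0.009, 0.998, -0.068, 0.001]
contact_force: [-0.9, -0.5, -0.8]
width: 0.0002
gripper_force: 0.0
clock 5.28 pos [ 0.4786 -0.3663  0.2041] F [-0.9 -0.5 -0.8] axis in case: [ 0.    0.02 -1.  ]
 shift mm [   2.7 -503.6  -10.3] turn deg [-1.  -0.1  0.2] shift in goal axes [   1.  -503.4  -19.4]
```

Next I'll raise the tool to z ≈ 0.222 and travel over the case.

```bash
python3 -m handwheel '[{"translation":[0,0,-0.02],"angular":[-1,0,0],"hand":1},{"translation":[0,-0.03,0],"angular":[0,0,0],"hand":1},{"translation":[0,-0.04,0],"angular":[0,0,0],"hand":1},{"translation":[0,-0.04,0],"angular":[0,0,0],"hand":1},{"translation":[0,-0.04,0],"angular":[0,0,0],"hand":1},{"translation":[0,-0.04,0],"angular":[0,0,0],"hand":1},{"translation":[0,-0.04,0],"angular":[0,0,0],"hand":1},{"translation":[0,-0.04,0],"angular":[0,0,0],"hand":1},{"translation":[0,-0.04,0],"angular":[0,0,0],"hand":1},{"translation":[0,-0.04,0],"angular":[0,0,0],"hand":1}]'
python3 -m handwheel '[{"translation":[0,-0.04,0],"angular":[0,0,0],"hand":1},{"translation":[0,-0.04,0],"angular":[0,0,0],"hand":1},{"translation":[0,-0.04,0],"angular":[0,0,0],"hand":1},{"translation":[0,-0.03,0],"angular":[0,0,0],"hand":1},{"translation":[0,0,0],"angular":[0,0,0],"hand":1},{"translation":[0,0,0],"angular":[0,0,0],"hand":1}]'
python3 chk.py 1
```

```text
clock: 6.12
position: [0.5266, -0.0211, 0.2211]
ee_rot: [-0.001, 0.997, -0.071, -0.002]
contact_force: [0.2, 0.5, 0.3]
width: 0.0001
gripper_force: 0.0
clock: 6.62
position: [0.5477, 0.1271, 0.2208]
ee_rot: [0.0, 0.998, -0.069, -0.002]
contact_force: [-1.0, -0.1, 0.9]
width: 0.0
gripper_force: 0.0
1.4 [array([327.2, 183.4]), array([309.5, 182.5]), array([292.2, 181.7]), array([281.5, 181.2])]
1.57 [array([328.6, 184.6]), array([310.4, 184.7]), array([292.1, 184.7]), array([280.7, 184.7])]
1.76 [array([331.1, 186. ]), array([312.9, 187.1]), array([294.3, 188.2]), array([282.5, 188.9])]
1.9 [array([333.5, 186.9]), array([315.8, 188.8]), array([297.4, 190.8]), array([285.6, 192. ])]
266 324 150 201
clock 6.82 pos [0.5475 0.125  0.2221] F [-0.2  0.9  0.8] axis in case: [-0. -0. -1.]
 shift mm [  1.3  -5.1 111.6] turn deg [ 0.   0.1 -0.1] shift in goal axes [  1.1  -5.  111.6]
```

```bash
python3 -c "
from plan import *
cv2.imwrite('pics/w4.png',manip.get_image('wrist')[:,:,::-1])"
```

```text
(no output)
```

View pics/w4.png

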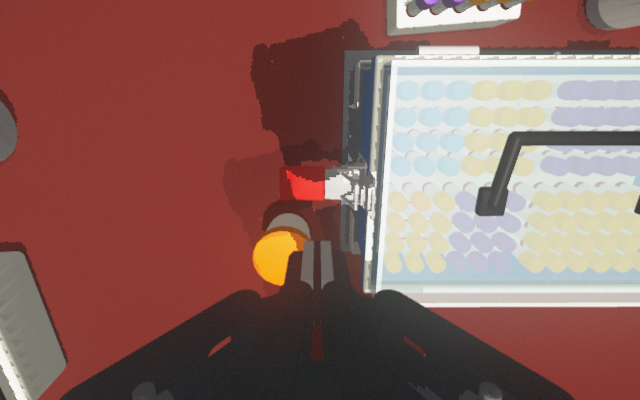

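The left grip spans x 280–325 and y 167–201, matching the model with the lever near level. The cup's lid is at (280,255).

```bash
python3 -m handwheel '[{"translation":[0.001,-0.006,0.03],"angular":[0,0,0],"hand":1},{"translation":[0,0,0.03],"angular":[0,0,0],"hand":1},{"translation":[0,0,0.025],"angular":[0,0,0],"hand":1},{"translation":[0,0,0.01],"angular":[0,0,0],"hand":1},{"translation":[0,0,0],"angular":[0,0,0],"hand":1},{"translation":[0,0,0],"angular":[0,0,0],"hand":1}]'
python3 -c "
from plan import *
delta(pad(1,1.57),0,1)
print('cup in case',Rz.inv().apply(plane('top',(229.5,266),.07)-C))"
```

```text
clock: 7.37
position: [0.5497, 0.132, 0.1283]
ee_rot: [0.0, 0.998, -0.07, 0.0]
contact_force: [0.7, -0.0, 1.0]
width: 0.0003
gripper_force: 0.0
clock 7.37 pos [0.5497 0.132  0.1283] F [ 0.7 -0.   1. ] axis in case: [ 0. -0. -1.]
 shift mm [-0.1 -0.1 24.8] turn deg [ 0. -0. -0.] shift in goal axes [-0.1 -0.1 24.8]
cup in case [-0.09313555  0.2270027   0.07      ]
```

```bash
python3 -m handwheel '[{"translation":[0,0,0.008],"angular":[0,0,0],"hand":1},{"translation":[0,0,0.007],"angular":[0,0,0],"hand":1},{"translation":[0,0,0.006],"angular":[0,0,0],"hand":1},{"translation":[0,0,0.004],"angular":[0,0,0],"hand":1},{"translation":[0,-0.0006,0.0033],"angular":[-5,0,0],"hand":1},{"translation":[0,-0.0006,0.0033],"angular":[-5,0,0],"hand":1},{"translation":[0,-0.0006,0.0033],"angular":[-5,0,0],"hand":1},{"translation":[0,0,0],"angular":[0,0,0],"hand":1}]'
python3 -c "
from plan import *
delta(pad(1,1.31),15,1)"
python3 -m handwheel '[{"translation":[0,-0.0006,0.0033],"angular":[-5,0,0],"hand":1},{"translation":[0,-0.0006,0.0033],"angular":[-5,0,0],"hand":1},{"translation":[0,-0.0006,0.0033],"angular":[-5,0,0],"hand":1},{"translation":[0,-0.0006,0.0033],"angular":[-5,0,0],"hand":1},{"translation":[0,0,0],"angular":[0,0,0],"hand":1}]'
python3 -c "
from plan import *
delta(pad(1,.96),35,1)"
```

```text
clock: 8.03
position: [0.5495, 0.1363, 0.0914]
ee_rot: [0.131, 0.989, -0.067, -0.009]
contact_force: [0.7, 0.1, -0.0]
width: -0.0003
gripper_force: 0.1
clock 8.03 pos [0.5495 0.1363 0.0914] F [ 0.7  0.1 -0. ] axis in case: [ 0.   -0.26 -0.97]
 shift mm [ 0.7  3.7 -1.1] turn deg [ 0.1 -0.   0.3] shift in goal axes [ 0.7  3.7 -1.1]
clock: 8.45
position: [0.549, 0.132, 0.0784]
ee_rot: [0.301, 0.951, -0.064, -0.022]
contact_force: [0.2, 2.7, 4.6]
width: -0.0
gripper_force: 2.8
clock 8.45 pos [0.549  0.132  0.0784] F [0.2 2.7 4.6] axis in case: [ 0.   -0.58 -0.82]
 shift mm [ 0.6  2.6 -0.3] turn deg [ 0.2 -0.   0.3] shift in goal axes [ 0.6  2.6 -0.3]
```

```bash
python3 -m handwheel '[{"translation":[0,-0.0004,0.0033],"angular":[-5,0,0],"hand":1},{"translation":[0,0,0.0033],"angular":[-5,0,0],"hand":1},{"translation":[0,0,0.0033],"angular":[-5,0,0],"hand":1},{"translation":[0,0,0],"angular":[0,0,0],"hand":1}]'
python3 -m handwheel '[{"translation":[0,0,0.003],"angular":[0,0,0],"hand":1},{"translation":[0,0,0.003],"angular":[0,0,0],"hand":1},{"translation":[0,0,0.003],"angular":[0,0,0],"hand":1},{"translation":[0,0,0.003],"angular":[0,0,0],"hand":1},{"translation":[0,0,0],"angular":[0,0,0],"hand":1}]'
python3 -m handwheel '[{"translation":[0,0.0003,0.003],"angular":[0,0,0],"hand":1},{"translation":[0,0.0003,0.003],"angular":[0,0,0],"hand":1},{"translation":[0,0,0.002],"angular":[0,0,0],"hand":1},{"translation":[0,0,0],"angular":[0,0,0],"hand":1}]'
python3 -c "
from plan import *
delta(pad(1,.1),50,1)"
```

```text
clock: 8.78
position: [0.5482, 0.1262, 0.0695]
ee_rot: [0.422, 0.904, -0.061, -0.03]
contact_force: [0.5, 5.6, 1.1]
width: 0.0001
gripper_force: 2.9
clock: 9.2
position: [0.5466, 0.1154, 0.0639]
ee_rot: [0.42, 0.905, -0.063, -0.03]
contact_force: [-0.6, -0.7, -0.2]
width: 0.0001
gripper_force: 0.2
clock: 9.53
position: [0.5455, 0.1083, 0.0595]
ee_rot: [0.422, 0.904, -0.063, -0.03]
contact_force: [-0.2, 0.1, -0.8]
width: 0.0001
gripper_force: 0.0
clock 9.53 pos [0.5455 0.1083 0.0595] F [-0.2  0.1 -0.8] axis in case: [-0.   -0.77 -0.64]
 shift mm [ 0.7 -0.1  2.2] turn deg [0.  0.1 0. ] shift in goal axes [ 0.7 -0.1  2.2]
```

The left side shows the same force drop. I'll retract and look.

```bash
python3 -m handwheel '[{"translation":[0,0,-0.015],"angular":[0,0,0],"hand":1},{"translation":[0,0,-0.03],"angular":[0,0,0],"hand":1},{"translation":[0,0,-0.03],"angular":[0,0,0],"hand":1},{"translation":[0,0,-0.03],"angular":[7,0,0],"hand":1},{"translation":[0,0,-0.03],"angular":[7,0,0],"hand":1},{"translation":[0,0,-0.02],"angular":[7,0,0],"hand":1},{"translation":[0,0,-0.01],"angular":[7,0,0],"hand":1},{"translation":[0,0,-0.01],"angular":[7,0,0],"hand":1},{"translation":[0,0,0],"angular":[0,0,0],"hand":1},{"translation":[0,0,0],"angular":[0,0,0],"hand":1}]'
python3 -c "
from plan import *
a=manip.get_image('scene')[80:330,150:400,::-1];b=manip.get_image('top')[130:330,190:510,::-1]
a=cv2.resize(a,(400,400));b=cv2.resize(b,(400,250));b=cv2.copyMakeBorder(b,0,150,0,0,cv2.BORDER_CONSTANT)
cv2.imwrite('pics/f.png',np.hstack([a,b]))"
```

```text
clock: 10.37
position: [0.5629, 0.2279, 0.1847]
ee_rot: [0.131, 0.989, -0.07, -0.008]
contact_force: [-0.1, 0.7, -0.5]
width: -0.0002
gripper_force: 0.0
```

View pics/f.png

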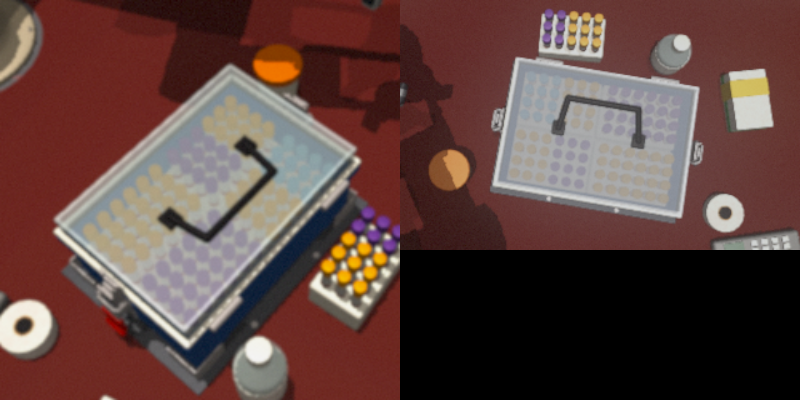

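Both levers hang flat: no red shows beyond the lid ends in the top view. The right lever is visible against the case at (118,320). The loose things are where they started and the arm is clear.

```bash
python3 -c "
from rig import manip
print(manip.sign_off())"
```

```text
the job is handed in; nothing more can be done
None
```

Both latch levers snapped shut, nothing around the case was disturbed as far as the final images show, and the job was handed in at about 10.5 s on the robot's clock; the sign-off gave no verdict.

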